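# Screw the pump head onto the sauce jar, spout over the ramekin

## Task

Fit the white pump head on the steel sauce jar: lower it over the neck, press it gently against the springy seal and screw it clockwise under the neck's lugs until its spout points at the middle of the ramekin beside the jar (there is no end stop). Leave it locked down on the squeezed seal and pointing there, never pushing or wrenching it with more than about 15 N, and leave the ramekin and the other things on the counter where they are.

Things in the scene. Friction and masses are not known exactly. Their poses are not given: they have to be found in the camera images.
- head: Pump head, white plastic with a steel spout, about 0.25 kg, loose, upright on the counter. Origin: centre of the underside of its round skirt (66 mm outside diameter, 33 mm high with its flat top); z up, +x the way the spout points. The spout, a 12 mm tube with its centreline 20 mm above the origin, reaches 100 mm from the axis along +x.
- grip (a point): Middle of the head's grip: a block on its top, 56 mm long along the spout, 30 mm wide across it, from 33 to 78 mm above the head's origin; pinch it across the 30 mm. This point lies on the axis, 55.5 mm above the origin.
- bore (a point): On the head's axis, 6 mm up inside the hollow skirt: bore 39 mm, 27 mm deep, with two slots 36 degrees wide reaching out to 53 mm diameter, one on the spout's side, one opposite. Between them two ramps, top 6 mm above the underside at the start, rising 1 mm per radian; turned clockwise seen from above they run under the jar's lugs. No end stop: they end after 2.5 rad and the head springs up.
- nozzle (a point): Tip of the spout, 100 mm from the head's axis along its +x, 6 mm above the head's origin.
- jar: Steel jar fixed to the counter, 90 mm diameter (foot 96 mm). Origin: centre of its foot; z up; the two lugs of its neck lie along +x and -x. Shoulder 80 mm above the origin. Put the head on with the spout along the jar's +x: from there the ramekin lies 0.9 to 1.4 rad clockwise. With the spout along -x it fits too, but the ramps would run out before the ramekin.
- shoulder (a point): Centre of the jar's flat shoulder, 80 mm above its origin. From it stands the neck insert, 36 mm diameter with a bevelled top, set out by a different amount each time: its top is 24 to 44 mm above the shoulder (h). Lugs on it: 8 mm wide, to 25 mm from the axis, from h-10 to h-5 above the shoulder. Springy black seal ring round it (51 to 68 mm diameter), its free top at h-14.
- seal_low (a point): On the jar's axis, 90 mm above its origin: where the head's underside first meets the seal if the neck is at its lowest (up to 20 mm higher else). Seal: 3.5 N/mm, hard after 4.5 mm. Press it about 2 mm (7 to 8 N with the head's own 2.5 N), then the head turns under the lugs and sinks 1 mm per radian. Locked at 1 rad, seal and lugs bear about 10 N each; it stays when let go.
- ramekin: Small round white dish, 76 mm across, 42 mm high, loose beside the jar, its middle 92 to 124 mm from the jar's axis. Origin: centre of its underside; no marked front.
- oil_bottle: Amber bottle, 70 mm diameter, 200 mm high, loose bystander. Origin: centre of its underside.
- pepper_mill: Dark wooden pepper mill, 56 mm diameter, 150 mm high, loose bystander. Origin: centre of its underside.
- salt_dish: White salt bowl, 56 mm diameter, 30 mm high, loose bystander. Origin: centre of its underside.
- capers: Green glass jar with a white lid, 60 mm diameter, 85 mm high, loose bystander. Origin: centre of its underside.
- cutter: Steel ring cutter, 70 mm diameter, 40 mm high, loose bystander. Origin: centre of its underside.
There are look-alikes about, which are no part of the job. Leave any red or turquoise look-alike of the head alone.

How it is judged:
By the outcome, as a careful person would: the job done as asked, in the order asked, and still so for the second after the job is handed in, with the robot touching nothing.
It also fails if it takes over 51 s, if anything falls off the work surface, if the arm or the gripper's body presses on something with over 40 N, if the wrist force passes 120 N, or if a joint passes its speed limit or range.

## Robot

A 6-joint arm with a two-finger parallel gripper is mounted at the origin on the work surface. World frame = base frame: x ahead of the robot, y to its left, z up, the work surface at z = 0. Lengths are in mm, angles in degrees, forces in N, time in s.
With the tool pointing down it reaches from about 300 to 950 mm from the base axis. Payload 3.1 kg.
Tool frame: the origin (TCP) lies on the centre line of the jaws, within the pads' length; the fingertips stand 11 mm ahead of it and the grasp point (between the pads) lies 8 mm behind it; z points along the fingers, y is the line along which they close (so a half turn about z gives the same grasp; the last joint's range is limited). The gripper opens to 85 mm and grips with 20 to 120 N. Pads are 22 mm wide; open, the fingers measure 114 mm over their backs; the gripper's body (76 mm by 85 mm) begins 54 mm behind the grasp point. The pads swing forward as they close: fully open they stand 13 mm farther back than shut.
Start: joints at [-75.728, 17.653, 93.61, -0, 68.738, -3.994], TCP at [195.865, -593.522, 242.272] pointing down, gripper open.
Joint ranges: [-175.34, 175.34], [-45.06, 112.39], [2.9, 150.54], [-68.45, 248.45], [3.09, 151.38], [-168.51, 168.51]. Speed limits (degrees/s): [159.86, 159.86, 180, 180, 180, 180].

## Interface

Orientations are given as a 3x3 rotation matrix whose columns are the frame's x, y, z axes.
In Python, from plant import * gives the robot as it stands.
- The arm moves only by the tool step_arm, never from a script. Its argument "increments" is a list of rows, each an object with "fingers": the opening, from -1 (shut) to 1 (fully open), so that 0 is half open; "dp": the shift along the tool's x, y, z in units of 40 mm (1.0 is 40 mm), a list of three; "rot": the turn, a rotation vector about the tool's x, y, z in rad, a list of three. A call has 1 to 12 rows; each row shifts and turns the commanded pose from where the row before left it, along the tool's axes as they then stand; what a row does not reach is not made up. A row lasts 1/8 s, in which the tool goes at most 62.5 mm and 10.7 degrees, less where a joint would pass 70% of its speed; a pose out of reach is approached as far as the arm can. A call is refused whole if a number of a shift passes 1 or a number of a turn 0.188, either way. A call with a gripper value outside its range is refused whole. The fingers move at their own pace and stop on an object; the grip force is fixed at half the most. Time passes only in rows, so rows that do not move let the fingers close. It gives the time, the measured TCP pose, the force, the opening and the grip force at its end, in the units of the state.
- sense(): the state, without advancing time (a new reading comes with each control period).
- get_image(name): name is "side" or "top" or "wrist"; returns a dict with "pixels" (400x640x3 uint8, red, green, blue), "fx", "fy", "cx", "cy" (pixels), "rvec" (rotation vector, rad) and "tvec" (3), from world to camera coordinates, as OpenCV has them; the wrist camera has in their place "tool_from_camera" (4x4, takes a point from camera to tool coordinates, whose origin is the TCP and whose axes are the flange's). Camera axes: x right, y down, z forward; pixel columns grow to the right and rows downward; lengths in mm; the calibration is good to about 2 mm. A picture is of the moment at which its call begins: read the wrist's pose just before it. There is no depth.
- finish_job(): hands the job in; it is judged then, once.
The state is a dict: "t": time; "q": joint angles; "qd": joint speeds; "joint_efforts": joint torques, N m; "position": TCP position; "eef_rot": TCP orientation; "force": force on the tool from outside, world axes, zero at the start; "wrist_torque": the same for the moment, N m; "grip_width": opening from 0.0 (shut) to 1.0 (fully open); "gripper_force": force on a finger pad.
Only numpy, scipy, OpenCV 4.12 (cv2) and the standard library are available. Lean on these libraries where they do the work, as an engineer would, in place of code of your own. Each camera call takes 0.05 s, during which the arm holds its last target. There are 200 camera calls.

## Working session

There is one attempt and no reset: what is moved stays moved. The work goes in short steps, Python scripts to look and compute and a tool call to move; the robot and the scene stay as the last step left them, time stands still between calls to the robot, and variables do not carry over. Pictures are saved under pics/ and viewed, at most 10 in all, crops included, and the job is handed in when it is done.

Besides the shell and the picture viewer there is one more tool, called after "Request:" as name(argument=value, ...) on one line, values as JSON. step_arm: Moves the arm, as the interface text tells. Its arguments: {"type":"object","properties":{"increments":{"type":"array","items":{"type":"object","properties":{"fingers":{"type":"number"},"dp":{"type":"array","items":{"type":"number"}},"rot":{"type":"array","items":{"type":"number"}}}}}},"required":["increments"]}

```bash
mkdir -p pics; ls; cat > h.py <<'E'
from plant import *
import numpy as np, cv2
def cam(n):
    s=sense(); im=get_image(n)
    K=np.array([[im["fx"],0,im["cx"]],[0,im["fy"],im["cy"]],[0,0,1.]])
    if "rvec" in im:
        R=cv2.Rodrigues(np.array(im["rvec"],float))[0]; t=np.array(im["tvec"],float).ravel()
        Rc=R.T; C=-R.T@t
    else:
        T=np.array(im["tool_from_camera"]); E=np.array(s["eef_rot"]); p=np.array(s["position"])
        Rc=E@T[:3,:3]; C=E@T[:3,3]+p
    return np.array(im["pixels"]),K,Rc,C
def ray(c,u,v):
    _,K,Rc,C=c; d=Rc@np.linalg.solve(K,[u,v,1.]); return C,d/np.linalg.norm(d)
def onz(c,u,v,z):
    C,d=ray(c,u,v); return C+d*(z-C[2])/d[2]
def proj(c,P):
    _,K,Rc,C=c; q=K@(Rc.T@(np.array(P,float)-C)); return q[:2]/q[2]
def tri(*rs):
    A=0;b=0
    for C,d in rs:
        M=np.eye(3)-np.outer(d,d); A=A+M; b=b+M@C
    X=np.linalg.solve(A,b); return X,[np.linalg.norm((np.eye(3)-np.outer(d,d))@(X-C)) for C,d in rs]
def save(n,im): cv2.imwrite("pics/"+n,im[:,:,::-1])
E
python3 - <<'E'
from h import *
s=sense();print(s["t"],s["eef_rot"],s["force"])
ims=[cam(n) for n in("side","top")]
for n,c in zip(("side","top"),ims): save(n+"0.png",c[0]); print(n,c[3],c[2][:,2])
np.savez("c0.npz",**{n+k:v for n,c in zip(("side","top"),ims) for k,v in zip("iKRC",c)})
E
```

```text
pics
0.0 [[ 9.49614698e-01  3.13419277e-01 -5.32184648e-04]
 [ 3.13419679e-01 -9.49612222e-01  2.17546715e-03]
 [ 1.76464295e-04 -2.23265272e-03 -9.99997492e-01]] [-0.52117487  0.41835546 -0.19279865]
side [ 41.99825333 593.19335116 895.29185142] [ 0.42973611 -0.55562421 -0.71176444]
top [ 452.58074159  -58.77037257 1346.03840851] [ 0.06736272  0.00794104 -0.99769695]
```

View pics/top0.png

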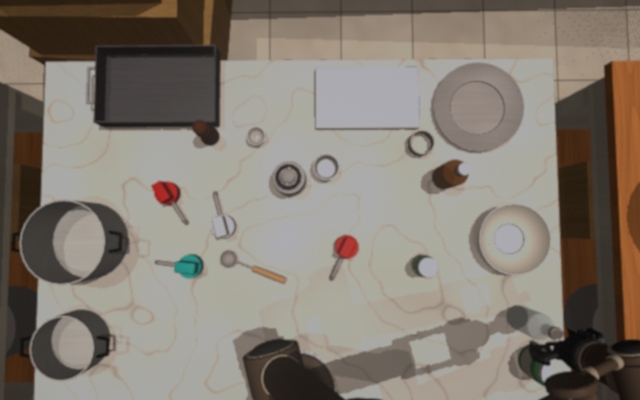

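View pics/side0.png

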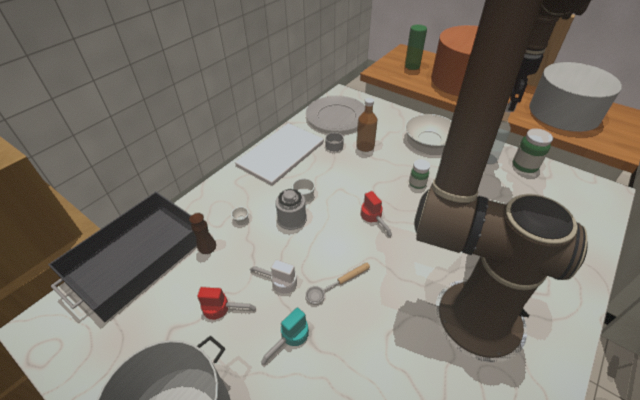

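Top: white head at (223,226), spout tip at (216,195); jar at (290,178), ramekin at (325,167). Side: head at (284,276), spout tip (253,270), jar neck (291,195), ramekin (304,188).

```bash
python3 - <<'E'
from h import *
z=np.load("c0.npz"); T=[z["top"+k] for k in "iKRC"]; S=[z["side"+k] for k in "iKRC"]
print("head top",onz(T,224,226,70),"side",onz(S,284,268,70))
print("tip",onz(T,216,195,20),tri(ray(T,216,195),ray(S,253,270)))
print("neck",onz(T,290,176,115),tri(ray(T,290,176),ray(S,291,194)))
print("ram",onz(T,325,167,42),tri(ray(T,325,167),ray(S,304,187)))
for n,c,(u,v) in(("t",T,(260,190)),("s",S,(285,235))):
    i=c[0][v-70:v+70,u-90:u+90]; 
    save("z%s.png"%n,cv2.resize(i,None,fx=4,fy=4,interpolation=cv2.INTER_CUBIC))
a=cv2.imread("pics/zt.png");b=cv2.imread("pics/zs.png")
E
```

```text
head top [460.09195911 201.43206876  70.        ] side [456.38745513 210.5428921   70.        ]
tip [548.80138646 235.1385196   20.        ] (array([550.25991868, 237.90809816,  10.4266331 ]), [np.float64(0.9825715802195303), np.float64(0.9825715802193279)])
neck [591.16887652  17.87189098 115.        ] (array([591.50994309,  17.90392128, 104.19542506]), [np.float64(1.0759707927747653), np.float64(1.075970792774855)])
ram [624.15783697 -76.09517991  42.        ] (array([622.66318955, -77.26516307,  40.72916005]), [np.float64(2.0126524412537408), np.float64(2.0126524412536155)])
```

View pics/zt.png

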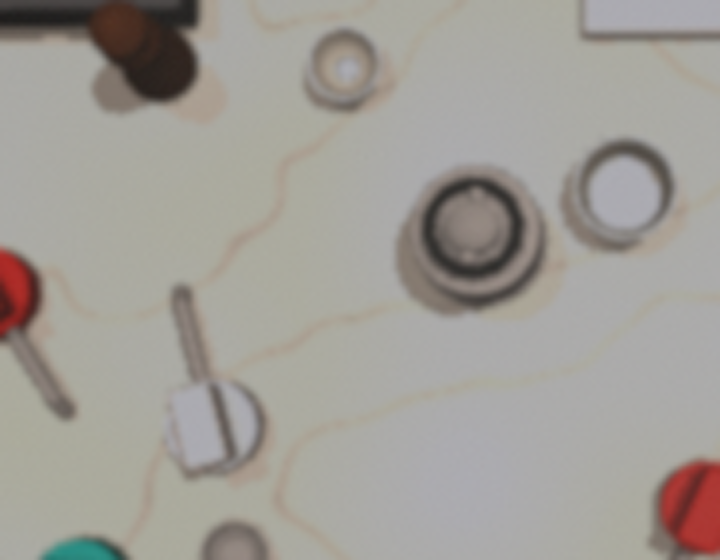

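The zoom shows the jar's lugs at about (478,190) and (470,258), so the jar's +x lies near world +x. Ramekin is centred at (625,193), and the head's grip top at (197,427) with the spout pointing up. The tool is already aligned with the grip, but J6 needs a half turn for range later. Moving over the head now.

Request:
step_arm(increments=[{"fingers": 1,"dp": [0.74,-1,-0.3],"rot": [0,0,0]},{"fingers": 1,"dp": [0.74,-1,-0.3],"rot": [0,0,0]},{"fingers": 1,"dp": [0.74,-1,-0.3],"rot": [0,0,0]},{"fingers": 1,"dp": [0.74,-1,-0.3],"rot": [0,0,0]},{"fingers": 1,"dp": [0.74,-1,-0.3],"rot": [0,0,0]},{"fingers": 1,"dp": [0.74,-1,0],"rot": [0,0,0]},{"fingers": 1,"dp": [0.74,-1,0],"rot": [0,0,0]},{"fingers": 1,"dp": [0.74,-1,0],"rot": [0,0,0]},{"fingers": 1,"dp": [0.74,-1,0],"rot": [0,0,0]},{"fingers": 1,"dp": [0.74,-1,0],"rot": [0,0,0]},{"fingers": 1,"dp": [0.74,-1,0],"rot": [0,0,0]},{"fingers": 1,"dp": [0.74,-1,0],"rot": [0,0,0]}])

```text
t: 1.6
position: [382.7, -24.8, 302.1]
eef_rot: [[0.95, 0.313, 0.0], [0.313, -0.95, -0.0], [0.0, 0.0, -1.0]]
force: [0.8, -1.1, 0.6]
grip_width: 1.002
gripper_force: 0.0
```

Request:
step_arm(increments=[{"fingers": 1,"dp": [0.74,-1,0],"rot": [0,0,0]},{"fingers": 1,"dp": [0.74,-1,0],"rot": [0,0,0]},{"fingers": 1,"dp": [0.74,-1,0],"rot": [0,0,0]},{"fingers": 1,"dp": [0.74,-1,0],"rot": [0,0,0]},{"fingers": 1,"dp": [0.74,-1,0],"rot": [0,0,0]},{"fingers": 1,"dp": [0,0,0],"rot": [0,0,-0.185]},{"fingers": 1,"dp": [0,0,0],"rot": [0,0,-0.185]},{"fingers": 1,"dp": [0,0,0],"rot": [0,0,-0.185]},{"fingers": 1,"dp": [0,0,0],"rot": [0,0,-0.185]},{"fingers": 1,"dp": [0,0,0],"rot": [0,0,-0.185]},{"fingers": 1,"dp": [0,0,0],"rot": [0,0,-0.185]},{"fingers": 1,"dp": [0,0,0],"rot": [0,0,-0.185]}])

```text
t: 3.1
position: [460.2, 209.8, 301.7]
eef_rot: [[-0.049, 0.999, -0.001], [0.999, 0.049, -0.0], [-0.0, -0.001, -1.0]]
force: [-0.0, 0.5, -0.4]
grip_width: 1.001
gripper_force: 0.0
```

Request:
step_arm(increments=[{"fingers": 1,"dp": [0,0,0],"rot": [0,0,-0.185]},{"fingers": 1,"dp": [0,0,0],"rot": [0,0,-0.185]},{"fingers": 1,"dp": [0,0,0],"rot": [0,0,-0.185]},{"fingers": 1,"dp": [0,0,0],"rot": [0,0,-0.185]},{"fingers": 1,"dp": [0,0,0],"rot": [0,0,-0.185]},{"fingers": 1,"dp": [0,0,0],"rot": [0,0,-0.185]},{"fingers": 1,"dp": [0,0,0],"rot": [0,0,-0.185]},{"fingers": 1,"dp": [0,0,0],"rot": [0,0,-0.185]},{"fingers": 1,"dp": [0,0,0],"rot": [0,0,-0.185]},{"fingers": 1,"dp": [0,0,0],"rot": [0,0,-0.185]},{"fingers": 1,"dp": [0,0,0],"rot": [0,0,0]}])

```text
t: 4.47
position: [460.2, 209.8, 301.8]
eef_rot: [[-0.949, -0.315, -0.001], [-0.315, 0.949, -0.0], [0.001, -0.0, -1.0]]
force: [0.3, -0.4, -0.7]
grip_width: 0.998
gripper_force: 0.0
```

```bash
python3 - <<'E'
from h import *
s=sense();print(s["t"],s["q"],s["position"],np.round(s["eef_rot"],3).tolist(),s["force"],s["grip_width"])
w=cam("wrist");save("w1.png",w[0]); print(w[3],w[2])
np.savez("w1.npz",**{k:v for k,v in zip("iKRC",w)})
for P in([458,208,78],[550,237,20],[591,18,110]):print(proj(w,P))
E
```

```text
4.475 [ 1.95733573e+01  1.32099678e+00  1.05581539e+02 -1.28677595e-03
  7.31559532e+01 -8.87660907e+01] [460.21882903 209.7963561  301.7762073 ] [[-0.949, -0.315, -0.001], [-0.315, 0.949, -0.0], [0.001, -0.0, -1.0]] [ 0.27009461 -0.40023786 -0.68519856] 0.9975601365555027
[390.00168086 186.00482211 433.97439543] [[-3.14785594e-01  9.09116359e-01  2.72795665e-01]
 [ 9.49162804e-01  3.01496224e-01  9.04986086e-02]
 [ 2.69028917e-05  2.87415156e-01 -9.57806101e-01]]
[317.96925459 174.91224903]
[317.08182199 231.38690086]
[126.96512707 236.57571269]
```

View pics/w1.png

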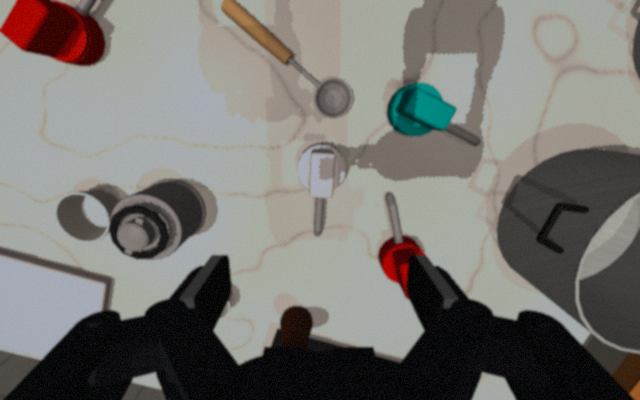

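Wrist view: head's grip at (322,173), spout tip at (319,232), jar neck at (135,232), ramekin rim at (83,212). The red and teal look-alikes are well clear of the gripper's footprint. Zooming for corners.

```bash
python3 - <<'E'
from h import *
w=np.load("w1.npz")["i"]; s=np.load("c0.npz")["sidei"]
f=lambda i,x,y,k,W,H: cv2.resize(i[y:y+H//k,x:x+W//k],(W,H),interpolation=cv2.INTER_CUBIC)
a=f(w,290,130,5,400,600)[:600]; 
b=f(s,245,250,6,400,300); d=f(w,95,190,5,400,300)
save("z2.png",np.hstack([a,np.vstack([b,d])]))
E
```

```text
(no output)
```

View pics/z2.png

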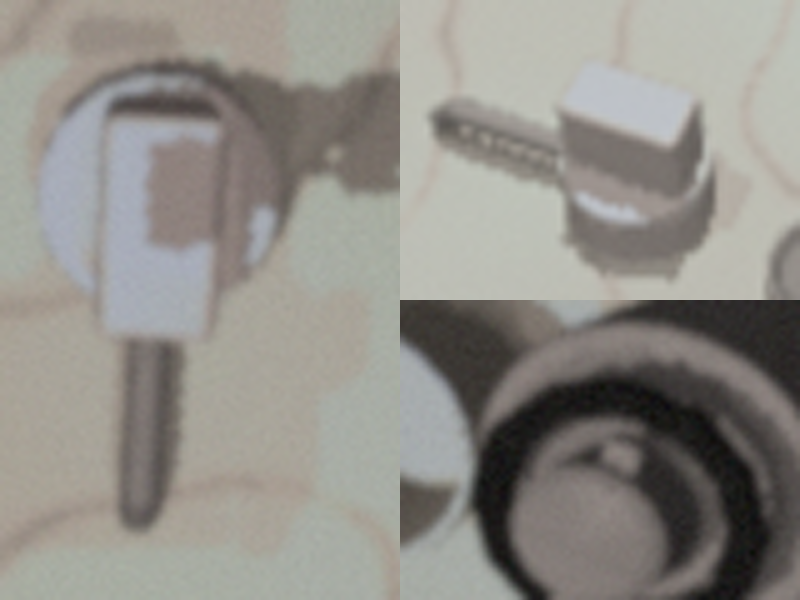

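```bash
python3 - <<'E'
from h import *
z=np.load("c0.npz"); T=[z["top"+k] for k in "iKRC"]; S=[z["side"+k] for k in "iKRC"]
z=np.load("w1.npz"); W=[z[k] for k in "iKRC"]; print(W[1])
r=[ray(W,322,175.4),ray(S,283.1,267.3),ray(T,219.2,226.7)]
print("griptop",tri(*r),tri(r[0],r[1]),tri(r[0],r[2]))
q=[onz(W,290+u/5,130+v/5,78) for u,v in((105,115),(222,118),(212,338),(100,335))];print(np.round(q,1))
a=(q[2]+q[3]-q[0]-q[1])/2;print("yaw grip",np.degrees(np.arctan2(a[1],a[0])),np.linalg.norm(a),np.linalg.norm(q[0]-q[1]),np.linalg.norm(q[2]-q[3]))
p=onz(W,290+151/5,130+350/5,26);t=onz(W,290+137/5,130+520/5,26);print("spout",p,t,np.degrees(np.arctan2(*(t-p)[1::-1])))
r=[ray(W,132.6,233),ray(S,291,194),ray(T,260-90+471/4,120+222/4)]
print("neck",tri(*r),tri(r[0],r[1]),tri(r[0],r[2]))
E
```

```text
[[300.77092085   0.         318.41643505]
 [  0.         300.77092085 203.0866155 ]
 [  0.           0.           1.        ]]
griptop (array([457.64682021, 213.02287204,  75.10288763]), [np.float64(0.0626200203084599), np.float64(0.6727797789500509), np.float64(0.731158941396964)]) (array([457.29303655, 212.84034488,  75.23728273]), [np.float64(0.30276400031357475), np.float64(0.3027640003136688)]) (array([458.01956401, 213.38434121,  74.04057925]), [np.float64(0.3739691639999616), np.float64(0.37396916399989544)])
[[435.7 192.   78. ]
 [427.7 218.4  78. ]
 [479.3 233.7  78. ]
 [487.2 207.4  78. ]]
yaw grip 16.619327634393247 53.79286518851858 27.558438250550793 27.532998915230014
spout [501.08699573 225.51030334  26.        ] [551.43021637 237.9886189   26.        ] 13.92104762897151
neck (array([589.6551726 ,  21.76678885, 106.69255258]), [np.float64(2.8219561905441015), np.float64(2.549021703953772), np.float64(4.608784091945363)]) (array([579.37457192,  28.40036982, 119.43157853]), [np.float64(0.5569315717620108), np.float64(0.5569315717618787)]) (array([591.18337088,  22.34531577, 103.5540716 ]), [np.float64(3.464083215019096), np.float64(3.4640832150189813)])
```

Head axis is about (457.6, 213), yaw ≈16°, and the top measures z≈75 (expected 78), which fits. Next I take a closer look at the jar neck from two wrist positions before grasping.

Request:
step_arm(increments=[{"fingers": 1,"dp": [-0.32,-0.96,0.26],"rot": [0,0,0]},{"fingers": 1,"dp": [-0.32,-0.96,0.26],"rot": [0,0,0]},{"fingers": 1,"dp": [-0.32,-0.96,0.26],"rot": [0,0,0]},{"fingers": 1,"dp": [-0.32,-0.96,0.26],"rot": [0,0,0]},{"fingers": 1,"dp": [-0.32,-0.96,0.26],"rot": [0,0,0]},{"fingers": 1,"dp": [0,0,0],"rot": [0,0,0]},{"fingers": 1,"dp": [0,0,0],"rot": [0,0,0]}])

```text
t: 5.4
position: [581.6, 48.3, 250.0]
eef_rot: [[-0.949, -0.315, -0.001], [-0.315, 0.949, 0.001], [0.001, 0.001, -1.0]]
force: [-1.1, 0.4, -0.5]
grip_width: 0.998
gripper_force: 0.0
```

```bash
python3 - <<'E'
from h import *
w=cam("wrist"); print(sense()["t"],sense()["position"],proj(w,[590,20,110]))
np.savez("w2.npz",**{k:v for k,v in zip("iKRC",w)})
E
```

```text
5.45 [581.62946514  48.75866807 250.33620829] [287.21822059 194.37873664]
```

Request:
step_arm(increments=[{"fingers": 1,"dp": [0.24,-0.71,0],"rot": [0,0,0]},{"fingers": 1,"dp": [0.24,-0.71,0],"rot": [0,0,0]},{"fingers": 1,"dp": [0,0,0],"rot": [0,0,0]},{"fingers": 1,"dp": [0,0,0],"rot": [0,0,0]}])

```text
t: 5.95
position: [581.7, -10.6, 250.7]
eef_rot: [[-0.948, -0.317, 0.0], [-0.317, 0.948, 0.001], [-0.001, 0.001, -1.0]]
force: [-0.1, -0.2, -0.5]
grip_width: 0.999
gripper_force: 0.0
```

```bash
python3 - <<'E'
from h import *
w=cam("wrist"); print(sense()["t"],sense()["position"],proj(w,[590,20,110]))
np.savez("w3.npz",**{k:v for k,v in zip("iKRC",w)})
i=[np.load("w%d.npz"%k)["i"] for k in(2,3)]
q=[proj(w,[590,20,110]),0]
W2=np.load("w2.npz"); q=[proj([W2[k] for k in "iKRC"],[590,20,110]),q[0]]
o=[]
for im,(u,v) in zip(i,q):
    x=int(u)-50;y=int(v)-70;print(x,y)
    o.append(cv2.resize(im[y:y+150,x:x+100],(400,600),interpolation=cv2.INTER_CUBIC))
save("z3.png",np.hstack(o))
E
```

```text
6.0 [581.72785578 -10.50675672 250.64392531] [346.38603038 212.72078989]
237 124
296 142
```

View pics/z3.png

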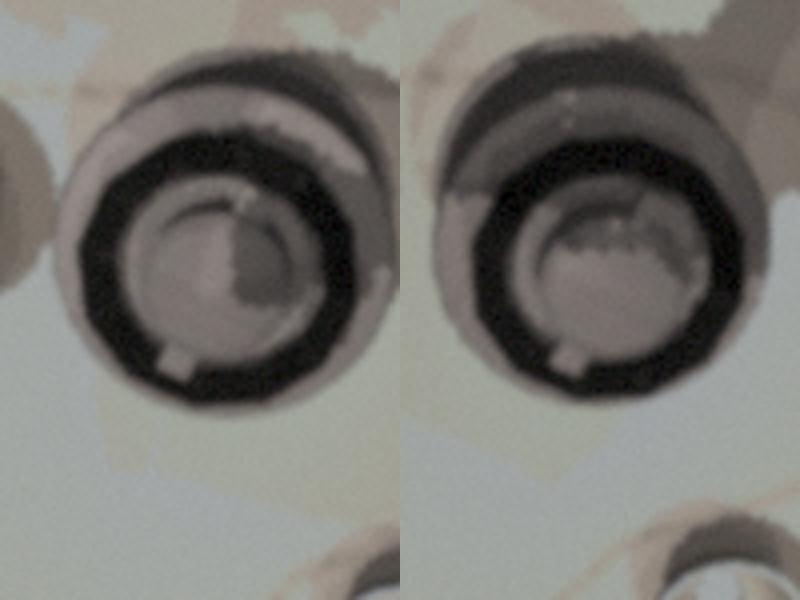

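Both crops show the black seal ring and the +x lug cleanly. In the left view the lug is at zoom (178,362) and the opposite one at (243,200); in the right view the lug is at (170,360). Fitting the ring.

```bash
python3 - <<'E'
from h import *
def ld(n): z=np.load(n+".npz"); return [z[k] for k in "iKRC"]
A,B=ld("w2"),ld("w3"); cs=[]
for c,(x,y) in((A,(237,124)),(B,(296,142))):
    g=cv2.GaussianBlur(c[0],(3,3),0).max(2)[y:y+110,x:x+100]
    m=(g<62).astype(np.uint8)
    # keep the ring: component containing ring pixel at left
    n,l=cv2.connectedComponents(m); k=l[68,23 if c is A else 22]; m=(l==k).astype(np.uint8)
    cn,_=cv2.findContours(m,cv2.RETR_EXTERNAL,cv2.CHAIN_APPROX_NONE)
    e=cv2.fitEllipse(cv2.convexHull(max(cn,key=cv2.contourArea))); 
    print(k,m.sum(),e); cs.append((e[0][0]+x,e[0][1]+y))
X,r=tri(ray(A,*cs[0]),ray(B,*cs[1])); print("seal",X,r)
for zz in(90,95,100,105,110):print(zz,onz(A,*cs[0],zz)[:2],onz(B,*cs[1],zz)[:2])
L,r=tri(ray(A,237+178/4,124+362/4),ray(B,296+170/4,142+360/4)); print("lug",L,r)
zl=L[2]
for zz in (zl,100,105,110):
    a=onz(A,237+178/4,124+362/4,zz);b=onz(A,237+245/4,124+200/4,zz);d=(a-b);print(zz,a,b,np.linalg.norm(d),np.degrees(np.arctan2(d[1],d[0])),(a+b)/2)
D,r=tri(ray(A,237+218/4,124+287/4),ray(B,296+218/4,142+302/4));print("disc",D,r)
print("ram",)
T=np.load("c0.npz");T=[T["top"+k] for k in "iKRC"]
for c,u,v,zz in((T,260-90+625/4,120+193/4,42),): print(onz(c,u,v,zz))
save("z4.png",np.hstack([A[0][100:260,150:400],B[0][100:260,150:400]]).repeat(1,0))
E
```

```text
2 1783 ((54.65798568725586, 66.50016021728516), (68.38853454589844, 69.34160614013672), 84.51483917236328)
2 1942 ((51.327632904052734, 65.18054962158203), (67.07051086425781, 69.29031372070312), 93.18507385253906)
seal [589.97473133  22.74468259  90.79387469] [np.float64(0.318652649295773), np.float64(0.3186526492957524)]
90 [590.51970657  22.74324545] [589.85783898  22.88097329]
95 [589.1663625  22.7717994] [588.51625432  21.89692043]
100 [587.81301843  22.80035335] [587.17466965  20.91286757]
105 [586.45967436  22.8289073 ] [585.83308499  19.92881471]
110 [585.10633029  22.85746125] [584.49150032  18.94476184]
lug [612.70110169  20.44983693 105.18133078] [np.float64(0.13833898144001325), np.float64(0.138338981440175)]
105.18133077573226 [612.55383402  20.45098381 105.18133078] [569.25687586  24.05400204 105.18133078] 43.44661466926769 -4.756989671416485 [590.90535494  22.25249293 105.18133078]
100 [614.44528827  20.37689405 100.        ] [570.33842691  24.04730952 100.        ] 44.259317311948394 -4.756989671416489 [592.39185759  22.21210179 100.        ]
105 [612.62002915  20.4483909  105.        ] [569.29472685  24.05376782 105.        ] 43.47505678327576 -4.756989671416488 [590.957378    22.25107936 105.        ]
110 [610.79477003  20.51988775 110.        ] [568.25102679  24.06022612 110.        ] 42.69079625460302 -4.756989671416499 [589.52289841  22.29005693 110.        ]
disc [589.94403691  24.11719552 115.80323035] [np.float64(1.5462320069653346), np.float64(1.5462320069652296)]
ram
[620.59640691 -79.58289192  42.        ]
```

Jar axis ≈ (590.3, 22.4), h ≈ 30 (seal at about 96), jar yaw ≈ −4.8°. The ramekin is 106 mm away at −73.5°, which is 1.2 rad clockwise and within the stated range. Going to grasp the head.

Request:
step_arm(increments=[{"fingers": 1,"dp": [0.168,0.897,0.357],"rot": [0,0,0]},{"fingers": 1,"dp": [0.168,0.897,0.357],"rot": [0,0,0]},{"fingers": 1,"dp": [0.168,0.897,0.357],"rot": [0,0,0]},{"fingers": 1,"dp": [0.168,0.897,0.357],"rot": [0,0,0]},{"fingers": 1,"dp": [0.168,0.897,0.357],"rot": [0,0,0]},{"fingers": 1,"dp": [0.168,0.897,0.357],"rot": [0,0,0]},{"fingers": 1,"dp": [0.168,0.897,0.357],"rot": [0,0,0]},{"fingers": 1,"dp": [0,0,0],"rot": [0,0,0.038]},{"fingers": 1,"dp": [0,0,0],"rot": [0,0,0]}])

```text
t: 7.12
position: [457.0, 212.8, 150.3]
eef_rot: [[-0.959, -0.283, -0.0], [-0.283, 0.959, 0.0], [0.0, 0.0, -1.0]]
force: [0.5, -1.0, -0.3]
grip_width: 1.004
gripper_force: 0.0
```

```bash
python3 - <<'E'
from h import *
w=cam("wrist"); s=sense();print(s["t"],s["position"],np.degrees(np.arctan2(s["eef_rot"][1][0],s["eef_rot"][0][0])),proj(w,[457.5,213,78]))
save("w4.png",w[0]); np.savez("w4.npz",**{k:v for k,v in zip("iKRC",w)})
E
```

```text
7.175 [457.47637511 212.40470103 150.53899809] -163.59786703626116 [319.12008506 220.6370416 ]
```

View pics/w4.png

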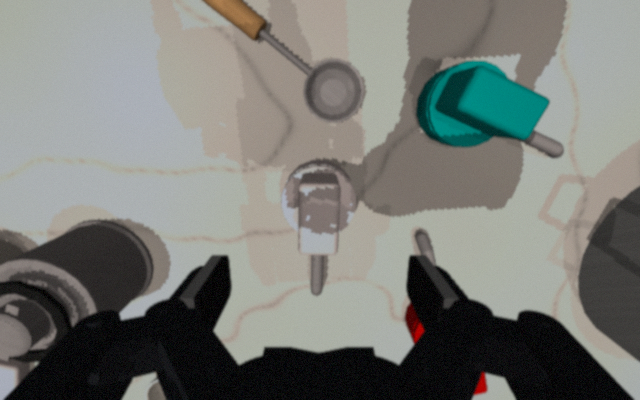

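The grip's centre is at (319,217), about 2 mm behind the prediction, and the spout is vertical in the image, so yaw is good. Descending and closing.

Request:
step_arm(increments=[{"fingers": 1,"dp": [0.03,0,0.6],"rot": [0,0,0]},{"fingers": 1,"dp": [0,0,0.6],"rot": [0,0,0]},{"fingers": 1,"dp": [0,0,0.6],"rot": [0,0,0]},{"fingers": 1,"dp": [0,0,0.4],"rot": [0,0,0]},{"fingers": 1,"dp": [0,0,0.32],"rot": [0,0,0]},{"fingers": 1,"dp": [0,0,0],"rot": [0,0,0]},{"fingers": -1,"dp": [0,0,0],"rot": [0,0,0]},{"fingers": -1,"dp": [0,0,0],"rot": [0,0,0]},{"fingers": -1,"dp": [0,0,0],"rot": [0,0,0]},{"fingers": -1,"dp": [0,0,0],"rot": [0,0,0]},{"fingers": -1,"dp": [0,0,0],"rot": [0,0,0]},{"fingers": -1,"dp": [0,0,0],"rot": [0,0,0]}])

```text
t: 8.68
position: [457.2, 211.5, 50.3]
eef_rot: [[-0.96, -0.28, 0.001], [-0.28, 0.96, 0.001], [-0.001, 0.0, -1.0]]
force: [-0.8, 1.0, 6.6]
grip_width: 0.346
gripper_force: 59.9
```

Request:
step_arm(increments=[{"fingers": -1,"dp": [0,0,-0.3],"rot": [0,0,0]},{"fingers": -1,"dp": [0,0,-0.7],"rot": [0,0,0]},{"fingers": -1,"dp": [0,0,-0.9],"rot": [0,0,0]},{"fingers": -1,"dp": [0,0,-0.9],"rot": [0,0,0]},{"fingers": -1,"dp": [0,0,-0.7],"rot": [0,0,0]},{"fingers": -1,"dp": [0,0,0],"rot": [0,0,0]},{"fingers": -1,"dp": [0,0,0],"rot": [0,0,0]}])

```text
t: 9.55
position: [455.3, 210.6, 188.1]
eef_rot: [[-0.96, -0.28, -0.003], [-0.28, 0.96, -0.001], [0.003, -0.0, -1.0]]
force: [-0.6, -0.5, -2.8]
grip_width: 0.342
gripper_force: 59.5
```

```bash
python3 - <<'E'
from h import *
s=sense();print(s["t"],s["force"],s["wrist_torque"],s["position"],s["grip_width"])
z=np.load("w4.npz");w=[z[k] for k in "iKRC"]
print(onz(w,319,217.5,78),onz(w,318.5,217.5,75))
E
```

```text
9.55 [-0.63097595 -0.54478862 -2.78965843] [0.03728529 0.01828136 0.00317197] [455.27365077 210.58619326 188.11537959] 0.3418193913585597
[455.22149084 212.23511123  78.        ] [456.341905   212.19227335  75.        ]
```

Request:
step_arm(increments=[{"fingers": -1,"dp": [-0.312,-0.911,0],"rot": [0,0,0]},{"fingers": -1,"dp": [-0.312,-0.911,0],"rot": [0,0,0]},{"fingers": -1,"dp": [-0.312,-0.911,0],"rot": [0,0,0]},{"fingers": -1,"dp": [-0.312,-0.911,0],"rot": [0,0,0]},{"fingers": -1,"dp": [-0.312,-0.911,0],"rot": [0,0,0]},{"fingers": -1,"dp": [-0.312,-0.911,0],"rot": [0,0,0]},{"fingers": -1,"dp": [0,0,0],"rot": [0,0,0.184]},{"fingers": -1,"dp": [0,0,0],"rot": [0,0,0.184]},{"fingers": -1,"dp": [0,0,0],"rot": [0,0,0]},{"fingers": -1,"dp": [0,0,0],"rot": [0,0,0]}])

```text
t: 10.8
position: [588.8, 22.4, 188.0]
eef_rot: [[-0.997, 0.081, -0.003], [0.081, 0.997, 0.0], [0.003, -0.0, -1.0]]
force: [-0.6, 0.5, -1.8]
grip_width: 0.342
gripper_force: 60.1
```

```bash
python3 - <<'E'
from h import *
s=sense();p=s["position"];R=np.array(s["eef_rot"]);print(s["t"],s["force"],s["wrist_torque"],p,R.round(3).tolist(),s["grip_width"])
w=cam("wrist");S=cam("side");T=cam("top")
for n,c in zip("WST",(w,S,T)): np.savez("o%s.npz"%n,**{k:v for k,v in zip("iKRC",c)})
a=w[0][200:400,160:480]
u,v=proj(S,[590,22,120]).astype(int);print(u,v)
b=S[0][v-35:v+40,u-40:u+40]
u2,v2=proj(T,[610,0,120]).astype(int);print(u2,v2)
d=T[0][v2-30:v2+30,u2-40:u2+40]
f=lambda i,W,H:cv2.resize(i,(W,H),interpolation=cv2.INTER_CUBIC)
save("z5.png",np.vstack([f(a,480,300),np.hstack([f(b,320,300)[:, :240],f(d,400,300)[:,:240]])]) if 0 else np.hstack([f(a,480,300),f(b,320,300)]))
x=f(d,400,300)
im=np.zeros((600,800,3),np.uint8);im[:300,:480]=f(a,480,300);im[:300,480:]=f(b,320,300);im[300:,:400]=x
save("z5.png",im)
tip=p+R@np.array([-100,0,0])
print("pred griptop in wrist",proj(w,np.array(p)+[0,0,28]),"tip",proj(w,tip+[0,0,-30]))
E
```

```text
10.8 [-0.6311222   0.54378217 -1.75759357] [ 0.03502741  0.01848204 -0.01184455] [588.78038255  22.35145748 187.98694302] [[-0.997, 0.081, -0.003], [0.081, 0.997, 0.0], [0.003, -0.0, -1.0]] 0.3415406755837515
289 191
296 168
pred griptop in wrist [320.16883423 304.43397668] tip [319.45768269 378.69313058]
```

View pics/z5.png

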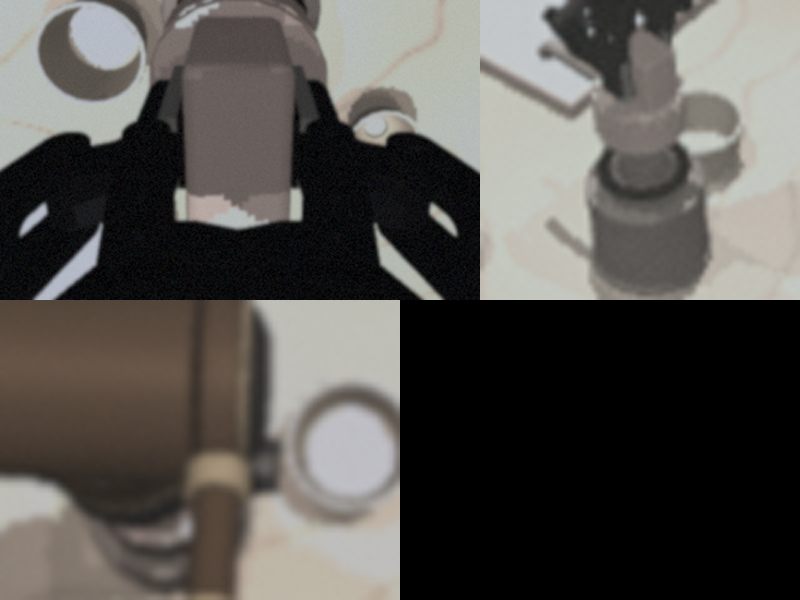

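Wrist crop: the grip's back top edge is at zoom y≈67, x 187–293, i.e. u 285–355, v≈245, centred between the pads. The side crop shows the head hanging over the neck. Computing the grip offset.

```bash
python3 - <<'E'
from h import *
z=np.load("oW.npz");w=[z[k] for k in "iKRC"];s=sense();p=np.array(s["position"]);R=np.array(s["eef_rot"])
for d in(22,25,28,31):
    P=[R.T@(onz(w,u,v,p[2]+d)-p) for u,v in((284.7,244.7),(355.3,244.7))]
    print(d,np.round(P[0],1),np.round(P[1],1),"head axis tool x",P[0][0]-28,"w",np.linalg.norm(P[0]-P[1]))
# ramekin from wrist: outer rim circle in crop (90,48) r ~52
for nm,(u,v) in (("oW",(160+91/1.5,200+49/1.5)),): print("ram W",onz(w,u,v,42))
z=np.load("oT.npz");t=[z[k] for k in "iKRC"]
print("ram T",onz(t,256+349/5,138+(452-300)/5,42), onz(t,256+341/5,138+(452-300)/5,42))
for n in("w2","w3"):
    z=np.load(n+".npz");c=[z[k] for k in "iKRC"];print(n,proj(c,[620.6,-79.6,42]))
E
```

```text
22 [ 24.6 -14.2 -22. ] [ 24.6  13.7 -22. ] head axis tool x -3.392239279191294 w 27.898678480966606
25 [ 26.  -13.8 -25. ] [ 26.   13.3 -25. ] head axis tool x -2.023353691950117 w 27.132197940046257
28 [ 27.3 -13.4 -28. ] [ 27.4  12.9 -28. ] head axis tool x -0.6544681047089362 w 26.36571739912589
31 [ 28.7 -13.1 -31. ] [ 28.8  12.5 -31. ] head axis tool x 0.7144174825323546 w 25.599236858205554
ram W [620.78719188 -78.58393878  42.        ]
ram T [620.18081502 -78.31497903  42.        ] [620.2119686  -73.81788682  42.        ]
w2 [202.41828775 177.09237685]
w3 [252.23301135 192.08294286]
```

Request:
step_arm(increments=[{"fingers": -1,"dp": [-0.05,0,0.3],"rot": [0,0,0]},{"fingers": -1,"dp": [0,0,0.3],"rot": [0,0,0]},{"fingers": -1,"dp": [0,0,0],"rot": [0,0,0]},{"fingers": -1,"dp": [0,0,0],"rot": [0,0,0]}])

```text
t: 11.45
position: [591.6, 22.1, 165.2]
eef_rot: [[-0.996, 0.084, -0.0], [0.084, 0.996, 0.0], [0.0, -0.0, -1.0]]
force: [0.3, -0.8, -2.2]
grip_width: 0.339
gripper_force: 60.2
```

Request:
step_arm(increments=[{"fingers": -1,"dp": [0,0,0.05],"rot": [0,0,0]},{"fingers": -1,"dp": [0,0,0.03],"rot": [0,0,0]},{"fingers": -1,"dp": [0,0,0],"rot": [0,0,0]}])

```text
t: 11.82
position: [591.7, 22.1, 162.4]
eef_rot: [[-0.996, 0.084, 0.0], [0.084, 0.996, 0.0], [-0.0, 0.0, -1.0]]
force: [0.7, 0.9, -3.0]
grip_width: 0.342
gripper_force: 60.2
```

Request:
step_arm(increments=[{"fingers": -1,"dp": [0,0,0.03],"rot": [0,0,0]},{"fingers": -1,"dp": [0,0,0.03],"rot": [0,0,0]},{"fingers": -1,"dp": [0,0,0],"rot": [0,0,0]}])

```text
t: 12.2
position: [591.6, 22.1, 159.7]
eef_rot: [[-0.996, 0.084, -0.0], [0.084, 0.996, 0.0], [0.0, 0.0, -1.0]]
force: [0.3, -0.9, -2.1]
grip_width: 0.346
gripper_force: 60.2
```

Request:
step_arm(increments=[{"fingers": -1,"dp": [0,0,0.03],"rot": [0,0,0]},{"fingers": -1,"dp": [0,0,0.03],"rot": [0,0,0]},{"fingers": -1,"dp": [0,0,0],"rot": [0,0,0]}])

```text
t: 12.58
position: [591.6, 22.1, 157.3]
eef_rot: [[-0.996, 0.084, -0.0], [0.084, 0.996, 0.0], [0.0, -0.0, -1.0]]
force: [0.1, -0.0, -2.8]
grip_width: 0.348
gripper_force: 60.2
```

```bash
python3 -c "
from h import *
s=sense();print(s['t'],s['position'],s['force'],s['wrist_torque'])"
```

```text
12.575 [591.57202432  22.08904116 157.30440703] [ 0.06962139 -0.02510888 -2.80890988] [ 0.01646279  0.01006781 -0.00576957]
```

Request:
step_arm(increments=[{"fingers": -1,"dp": [0,0,0.03],"rot": [0,0,0]},{"fingers": -1,"dp": [0,0,0.03],"rot": [0,0,0]},{"fingers": -1,"dp": [0,0,0],"rot": [0,0,0]}])

```text
t: 12.95
position: [591.9, 22.1, 155.6]
eef_rot: [[-0.996, 0.084, 0.0], [0.084, 0.996, 0.0], [-0.0, 0.0, -1.0]]
force: [-1.7, -0.2, -0.0]
grip_width: 0.341
gripper_force: 60.5
```

```bash
python3 -c "
from h import *
s=sense();print(s['t'],s['position'],s['force'],s['wrist_torque'])"
```

```text
12.95 [591.91345779  22.06419882 155.55430341] [-1.66716284 -0.2203472  -0.02634135] [0.00923681 0.16002904 0.03173633]
```

Light contact with a push toward −x, so the head sits too far in +x. Shifting about 1 mm.

Request:
step_arm(increments=[{"fingers": -1,"dp": [0.03,0,0],"rot": [0,0,0]},{"fingers": -1,"dp": [0,0,0],"rot": [0,0,0]},{"fingers": -1,"dp": [0,0,0],"rot": [0,0,0]}])

```text
t: 13.32
position: [590.0, 22.2, 154.6]
eef_rot: [[-0.996, 0.084, -0.001], [0.084, 0.996, 0.0], [0.001, -0.0, -1.0]]
force: [0.3, 0.2, -2.6]
grip_width: 0.347
gripper_force: 60.4
```

```bash
python3 -c "
from h import *
s=sense();print(s['t'],s['position'],s['force'],s['wrist_torque'])"
```

```text
13.325 [590.02451265  22.19680958 154.63983335] [ 0.3261733   0.19033034 -2.55858498] [ 0.02924087 -0.026507    0.02273587]
```

Request:
step_arm(increments=[{"fingers": -1,"dp": [0,0,0.03],"rot": [0,0,0]},{"fingers": -1,"dp": [0,0,0],"rot": [0,0,0]}])

```text
t: 13.58
position: [590.1, 22.2, 153.5]
eef_rot: [[-0.996, 0.084, -0.001], [0.084, 0.996, 0.0], [0.001, 0.0, -1.0]]
force: [-0.0, -0.2, -3.1]
grip_width: 0.346
gripper_force: 60.4
```

```bash
python3 -c "
from h import *
s=sense();print(s['t'],s['position'],s['force'],s['wrist_torque'])"
```

```text
13.575 [590.13241676  22.24127913 153.46488622] [-0.01136319 -0.17031065 -3.06887688] [ 0.05281043  0.11978362 -0.09264217]
```

Request:
step_arm(increments=[{"fingers": -1,"dp": [0,0,0.03],"rot": [0,0,0]},{"fingers": -1,"dp": [0,0,0.03],"rot": [0,0,0]},{"fingers": -1,"dp": [0,0,0],"rot": [0,0,0]}])

```text
t: 13.95
position: [590.5, 22.4, 151.5]
eef_rot: [[-0.996, 0.084, -0.0], [0.084, 0.996, 0.0], [0.0, 0.0, -1.0]]
force: [-0.6, 1.7, -1.8]
grip_width: 0.34
gripper_force: 60.4
```

```bash
python3 -c "
from h import *
s=sense();print(s['t'],s['position'],s['force'],s['wrist_torque'])"
```

```text
13.95 [590.47014059  22.35859068 151.49784605] [-0.64261273  1.73930808 -1.7596931 ] [0.20909241 0.14965235 0.03028669]
```

Request:
step_arm(increments=[{"fingers": -1,"dp": [0.015,0.025,0],"rot": [0,0,0]},{"fingers": -1,"dp": [0,0,0.03],"rot": [0,0,0]},{"fingers": -1,"dp": [0,0,0],"rot": [0,0,0]}])

```text
t: 14.32
position: [589.9, 23.2, 150.1]
eef_rot: [[-0.996, 0.084, -0.0], [0.084, 0.996, -0.0], [0.0, -0.0, -1.0]]
force: [0.1, 1.0, -2.4]
grip_width: 0.346
gripper_force: 60.4
```

```bash
python3 -c "
from h import *
s=sense();print(s['t'],s['position'],s['force'],s['wrist_torque'])"
```

```text
14.325 [589.94191063  23.18268595 150.11332974] [ 0.06198816  1.00186549 -2.3615429 ] [ 0.11616967  0.006029   -0.0047822 ]
```

Request:
step_arm(increments=[{"fingers": -1,"dp": [0,0.015,0.03],"rot": [0,0,0]},{"fingers": -1,"dp": [0,0,0.03],"rot": [0,0,0]},{"fingers": -1,"dp": [0,0,0],"rot": [0,0,0]}])

```text
t: 14.7
position: [589.9, 23.8, 147.7]
eef_rot: [[-0.996, 0.084, -0.0], [0.084, 0.996, -0.0], [0.0, -0.0, -1.0]]
force: [-0.7, 0.4, -3.0]
grip_width: 0.343
gripper_force: 60.4
```

```bash
python3 -c "
from h import *
s=sense();print(s['t'],s['position'],s['force'],s['wrist_torque'])"
```

```text
14.7 [589.90303233  23.82261825 147.691091  ] [-0.66799933  0.39078057 -3.01091212] [ 0.01621431  0.00752    -0.00410534]
```

Request:
step_arm(increments=[{"fingers": -1,"dp": [0,0,0.03],"rot": [0,0,0]},{"fingers": -1,"dp": [0,0,0.03],"rot": [0,0,0]},{"fingers": -1,"dp": [0,0,0],"rot": [0,0,0]}])

```text
t: 15.08
position: [590.2, 23.8, 145.9]
eef_rot: [[-0.996, 0.084, 0.0], [0.084, 0.996, -0.0], [-0.0, -0.0, -1.0]]
force: [-1.4, 0.1, 0.1]
grip_width: 0.344
gripper_force: 60.4
```

```bash
python3 -c "
from h import *
s=sense();print(s['t'],s['position'],s['force'],s['wrist_torque'])"
```

```text
15.075 [590.24325548  23.81549169 145.92770503] [-1.40514386  0.07725949  0.06993815] [-0.0367205   0.15644074 -0.02408419]
```

Request:
step_arm(increments=[{"fingers": -1,"dp": [0.015,0,0],"rot": [0,0,0]},{"fingers": -1,"dp": [0,0,0.03],"rot": [0,0,0]},{"fingers": -1,"dp": [0,0,0],"rot": [0,0,0]}])

```text
t: 15.45
position: [590.2, 23.8, 145.1]
eef_rot: [[-0.996, 0.084, 0.002], [0.084, 0.996, -0.0], [-0.002, 0.0, -1.0]]
force: [-0.7, -0.3, 3.2]
grip_width: 0.342
gripper_force: 60.6
```

```bash
python3 -c "
from h import *
s=sense();print(s['t'],s['position'],s['force'],s['wrist_torque'])"
```

```text
15.45 [590.15695371  23.83728367 145.12092796] [-0.73592789 -0.33919331  3.16442714] [-0.03084937  0.07114329  0.00277161]
```

The seal is engaged: 0.8 mm gave about 3.1 N, which matches its stiffness. Pressing slightly more, then starting the turn.

Request:
step_arm(increments=[{"fingers": -1,"dp": [0,0,0.025],"rot": [0,0,0]},{"fingers": -1,"dp": [0,0,0],"rot": [0,0,0]},{"fingers": -1,"dp": [0,0,0],"rot": [0,0,0.05]},{"fingers": -1,"dp": [0,0,0],"rot": [0,0,0.05]},{"fingers": -1,"dp": [0,0,0],"rot": [0,0,0.05]},{"fingers": -1,"dp": [0,0,0],"rot": [0,0,0]}])

```text
t: 16.2
position: [590.6, 23.9, 144.5]
eef_rot: [[-0.973, 0.232, 0.003], [0.232, 0.973, 0.0], [-0.002, 0.001, -1.0]]
force: [-0.5, 0.4, 5.8]
grip_width: 0.34
gripper_force: 61.2
```

```bash
python3 -c "
from h import *
s=sense();print(s['t'],s['position'],s['force'],s['wrist_torque'],s['q'],np.degrees(np.arctan2(s['eef_rot'][1][0],s['eef_rot'][0][0])))"
```

```text
16.2 [590.57131722  23.92143208 144.45035324] [-0.53673192  0.38571692  5.8303865 ] [0.01800777 0.0829473  0.01149546] [-1.90540007e+00  2.01532957e+01  1.02657268e+02  9.88319040e-03
  5.70435622e+01 -7.84964940e+01] 166.58568210200963
```

Request:
step_arm(increments=[{"fingers": -1,"dp": [0,0,0],"rot": [0,0,0.06]},{"fingers": -1,"dp": [0,0,0],"rot": [0,0,0.06]},{"fingers": -1,"dp": [0,0,0],"rot": [0,0,0.06]},{"fingers": -1,"dp": [0,0,0],"rot": [0,0,0.06]},{"fingers": -1,"dp": [0,0,0],"rot": [0,0,0]}])

```text
t: 16.82
position: [590.6, 23.9, 144.4]
eef_rot: [[-0.89, 0.457, 0.003], [0.457, 0.89, 0.0], [-0.002, 0.001, -1.0]]
force: [0.5, 0.6, 5.5]
grip_width: 0.345
gripper_force: 61.2
```

```bash
python3 -c "
from h import *
s=sense();print(s['t'],s['position'],s['force'],s['wrist_torque'],np.degrees(np.arctan2(s['eef_rot'][1][0],s['eef_rot'][0][0])))"
```

```text
16.825 [590.64448825  23.91558879 144.44501521] [0.50540676 0.58724091 5.47977078] [-0.02545971  0.05074333 -0.0687592 ] 152.8248556254212
```

Request:
step_arm(increments=[{"fingers": -1,"dp": [0,0,0],"rot": [0,0,0.08]},{"fingers": -1,"dp": [0,0,0],"rot": [0,0,0.08]},{"fingers": -1,"dp": [0,0,0],"rot": [0,0,0.08]},{"fingers": -1,"dp": [0,0,0],"rot": [0,0,0.08]},{"fingers": -1,"dp": [0,0,0],"rot": [0,0,0]}])

```text
t: 17.45
position: [590.5, 24.1, 144.2]
eef_rot: [[-0.702, 0.713, 0.002], [0.713, 0.702, 0.0], [-0.001, 0.002, -1.0]]
force: [1.1, 0.4, 6.1]
grip_width: 0.344
gripper_force: 61.1
```

```bash
python3 -c "
from h import *
s=sense();print(s['t'],s['position'],s['force'],s['wrist_torque'],np.degrees(np.arctan2(s['eef_rot'][1][0],s['eef_rot'][0][0])))"
```

```text
17.45 [590.52321952  24.09477765 144.23795726] [1.07884473 0.3592591  6.05445398] [ 0.06522429 -0.08397666 -0.07105355] 134.548970746038
```

Request:
step_arm(increments=[{"fingers": -1,"dp": [0,0,0],"rot": [0,0,0.08]},{"fingers": -1,"dp": [0,0,0],"rot": [0,0,0.08]},{"fingers": -1,"dp": [0,0,0],"rot": [0,0,0.08]},{"fingers": -1,"dp": [0,0,0],"rot": [0,0,0.08]},{"fingers": -1,"dp": [0,0,0],"rot": [0,0,0]}])

```text
t: 18.08
position: [590.3, 24.1, 144.0]
eef_rot: [[-0.443, 0.897, 0.002], [0.897, 0.443, 0.001], [-0.0, 0.002, -1.0]]
force: [-0.3, 0.5, 5.3]
grip_width: 0.342
gripper_force: 61.2
```

```bash
python3 -c "
from h import *
s=sense();print(s['t'],s['position'],s['force'],s['wrist_torque'],np.degrees(np.arctan2(s['eef_rot'][1][0],s['eef_rot'][0][0])))"
```

```text
18.075 [590.2571064   24.11872065 143.98978654] [-0.34693526  0.45052742  5.33221501] [ 0.14135125 -0.03037653 -0.11526561] 116.27064723143455
```

Request:
step_arm(increments=[{"fingers": -1,"dp": [0,0,0],"rot": [0,0,0.08]},{"fingers": -1,"dp": [0,0,0],"rot": [0,0,0.085]},{"fingers": -1,"dp": [0,0,0],"rot": [0,0,0]}])

```text
t: 18.45
position: [590.1, 24.1, 143.8]
eef_rot: [[-0.29, 0.957, 0.001], [0.957, 0.29, 0.001], [0.0, 0.002, -1.0]]
force: [0.7, 0.9, 4.3]
grip_width: 0.342
gripper_force: 61.2
```

```bash
python3 - <<'E'
from h import *
s=sense();print(s['t'],s['position'],s['force'],s['wrist_torque'],np.degrees(np.arctan2(s['eef_rot'][1][0],s['eef_rot'][0][0])))
S=cam("side");T=cam("top")
for n,c in zip("ST",(S,T)): np.savez("p%s.npz"%n,**{k:v for k,v in zip("iKRC",c)})
u,v=proj(S,[605,-30,100]).astype(int);u2,v2=proj(T,[605,-30,100]).astype(int);print(u,v,u2,v2)
f=lambda i,W,H:cv2.resize(i,(W,H),interpolation=cv2.INTER_CUBIC)
save("z6.png",np.hstack([f(S[0][v-50:v+50,u-40:u+40],400,500),f(T[0][v2-50:v2+50,u2-40:u2+40],400,500)]))
E
```

```text
18.45 [590.0773875   24.14353052 143.81638199] [0.702434   0.9021899  4.31995583] [ 0.16456354 -0.08014625 -0.09417012] 106.8613752923626
297 184 308 171
```

View pics/z6.png

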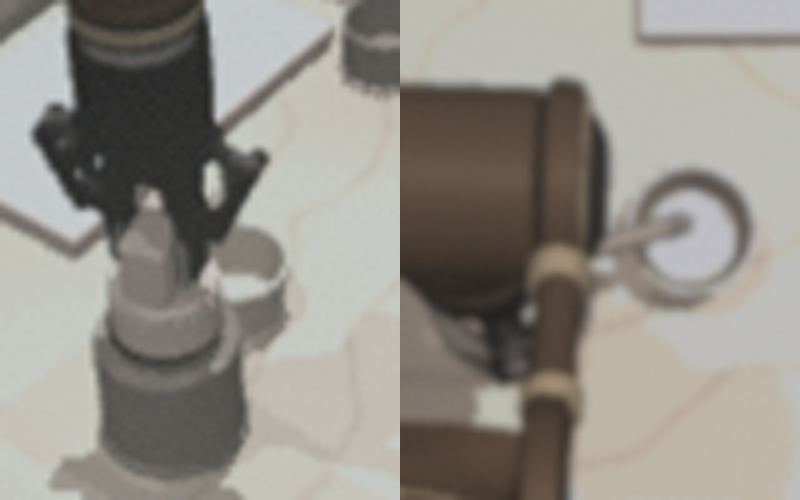

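Top crop: the spout lies over the ramekin, tip at zoom (682,222) and rim centre about (694,232). The side crop shows the head seated on the jar. Checking the angle numerically.

```bash
python3 - <<'E'
from h import *
z=np.load("pT.npz");T=[z[k] for k in "iKRC"]
J=np.array([590,24])
i=T[0][135:195,300:350].astype(int)
tip=onz(T,268+682/5-80,121+222/5,117)
a=onz(T,268+610/5-80,121+246/5,117); ram=onz(T,268+694/5-80,121+232/5,42)
an=lambda d:np.degrees(np.arctan2(d[1],d[0]))
print(tip,a,ram,"tip ang",an(tip[:2]-J),np.linalg.norm(tip[:2]-J),"line",an(tip-a),"ram ang",an(ram[:2]-J))
z=np.load("c0.npz");T0=[z["top"+k] for k in "iKRC"]
n=onz(T0,170+471/4,120+226/4,100);r=onz(T0,170+625/4,120+194/4,42);print("T0 jar",n,"ram",r,an(r-n))
# ramekin in w2/w3: white interior/rim
for nm in("w2","w3"):
    z=np.load(nm+".npz");c=[z[k] for k in "iKRC"];u,v=proj(c,[620.6,-79.6,42]).astype(int)
    g=c[0][v-55:v+55,u-55:u+55]; hs=cv2.cvtColor(g,cv2.COLOR_RGB2HSV)
    k=cv2.HoughCircles(cv2.medianBlur(cv2.cvtColor(g,cv2.COLOR_RGB2GRAY),5),cv2.HOUGH_GRADIENT,1,200,param1=60,param2=12,minRadius=28,maxRadius=40)
    if k is not None:
        x,y,r=k[0,0]; print(nm,x,y,r,onz(c,u-55+x,v-55+y,42))
E
```

```text
[618.56975435 -73.53958308 117.        ] [606.03205322 -35.30110951 117.        ] [622.99068772 -81.14677281  42.        ] tip ang -73.67447016797367 101.63759703155637 line -71.84662214142932 ram ang -72.58031035016774
T0 jar [591.54910752  24.85225677 100.        ] ram [619.88916133 -79.57763799  42.        ] -74.81682170672464
w2 55.5 53.5 31.6 [618.73871188 -79.90150234  42.        ]
w3 54.5 55.5 29.1 [621.36061395 -80.28424763  42.        ]
```

Spout at about −73.2°, ramekin at −73 ± 1°, seal squeezed about 2.8 mm. Easing the push, releasing and retreating.

Request:
step_arm(increments=[{"fingers": -1,"dp": [0,0,-0.015],"rot": [0,0,0]},{"fingers": -1,"dp": [0,0,0],"rot": [0,0,0]}])

```text
t: 18.8
position: [590.0, 24.1, 143.9]
eef_rot: [[-0.289, 0.957, 0.001], [0.957, 0.289, 0.001], [0.0, 0.002, -1.0]]
force: [3.2, 1.5, 2.9]
grip_width: 0.342
gripper_force: 60.8
```

Request:
step_arm(increments=[{"fingers": 0.2,"dp": [0,0,0],"rot": [0,0,0]},{"fingers": 0.2,"dp": [0,0,0],"rot": [0,0,0]},{"fingers": 0.2,"dp": [0,0,0],"rot": [0,0,0]},{"fingers": 0.2,"dp": [0,0,0],"rot": [0,0,0]}])

```text
t: 19.3
position: [589.1, 23.8, 143.6]
eef_rot: [[-0.288, 0.958, -0.001], [0.958, 0.288, -0.0], [0.0, -0.001, -1.0]]
force: [-0.5, 0.3, -0.3]
grip_width: 0.599
gripper_force: 0.0
```

Request:
step_arm(increments=[{"fingers": 0.2,"dp": [0,0,-0.3],"rot": [0,0,0]},{"fingers": 0.2,"dp": [0,0,-0.7],"rot": [0,0,0]},{"fingers": 0.2,"dp": [0,0,-0.9],"rot": [0,0,0]},{"fingers": 0.2,"dp": [0,0,-0.9],"rot": [0,0,0]},{"fingers": 0.2,"dp": [0.8,0,-0.3],"rot": [0,0,0]},{"fingers": 0.2,"dp": [0.8,0,0],"rot": [0,0,0]},{"fingers": 0.2,"dp": [0,0,0],"rot": [0,0,0]},{"fingers": 0.2,"dp": [0,0,0],"rot": [0,0,0]}])

```text
t: 20.3
position: [571.3, 84.9, 268.5]
eef_rot: [[-0.288, 0.958, 0.001], [0.958, 0.288, -0.001], [-0.001, 0.001, -1.0]]
force: [1.1, 0.8, -0.1]
grip_width: 0.603
gripper_force: 0.0
```

```bash
python3 - <<'E'
from h import *
s=sense();print(s['t'],s['position'],s['force'],s['grip_width'])
S=cam("side");T=cam("top");w=cam("wrist")
for n,c in zip("STW",(S,T,w)): np.savez("f%s.npz"%n,**{k:v for k,v in zip("iKRC",c)})
u,v=proj(S,[605,-30,100]).astype(int);u2,v2=proj(w,[605,-30,110]).astype(int);print(u,v,u2,v2)
f=lambda i,W,H:cv2.resize(i,(W,H),interpolation=cv2.INTER_CUBIC)
save("z7.png",np.hstack([f(S[0][v-60:v+60,u-40:u+40],400,600),f(w[0][v2-120:v2+120,max(u2-80,0):u2+80],400,600)]))
for P in ([590,24,171],[620.6,-79,42],[619,-72,115]): print(proj(w,P))
E
```

```text
20.3 [571.25043985  84.86181086 268.46270073] [ 1.07634693  0.75048207 -0.06594895] 0.6029939443241417
297 184 318 293
[319.93536192 277.77026401]
[319.21838974 297.50235382]
[319.76848917 329.97060056]
```

View pics/z7.png

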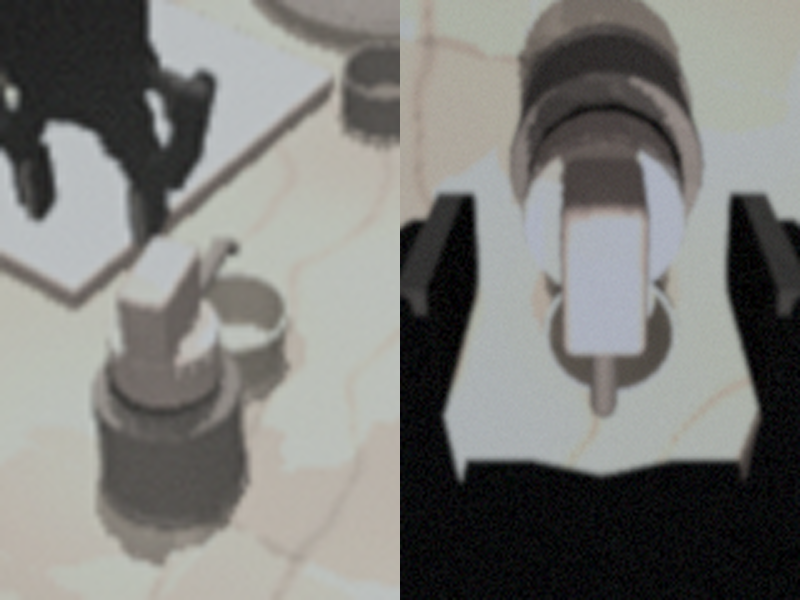

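The head stays seated on the seal, gripper clear, spout over the ramekin. In the wrist crop the tip is at (603,410) and the ramekin spans x 548–674. Checking its bearing.

```bash
python3 - <<'E'
from h import *
z=np.load("fW.npz");w=[z[k] for k in "iKRC"]; X=lambda x,y:(238+(x-400)/2.5,173+y/2.5)
an=lambda d:np.degrees(np.arctan2(d[1],d[0]))
g=onz(w,*X(605,281),171.5);t=onz(w,*X(603,408),120);sk=onz(w,*X(606,235),126.5)
print("grip",g,"tip",t,"skirt",sk,an(t-sk),an(t-g))
for y in(322,):
    r=onz(w,*X(611,y),42);print("ram",r,an(r-sk),an(r-g))
z=np.load("fT.npz");T=[z[k] for k in "iKRC"]
i=T[0][140:200,270:350]; cv2.imwrite("pics/ft.png",i[:,:,::-1])
gr=cv2.medianBlur(cv2.cvtColor(cv2.resize(i,None,fx=4,fy=4,interpolation=cv2.INTER_CUBIC),cv2.COLOR_RGB2GRAY),5)
k=cv2.HoughCircles(gr,cv2.HOUGH_GRADIENT,1,40,param1=60,param2=15,minRadius=38,maxRadius=62)
for x,y,r in k[0][:4]: print("T",x,y,r,onz(T,270+x/4,140+y/4,42))
E
```

```text
grip [592.12018247  17.15641382 171.5       ] tip [619.59136397 -76.23863001 120.        ] skirt [594.71396152  10.65139538 126.5       ] -74.02310234116229 -73.6093016320138
ram [626.78185747 -84.29642938  42.        ] -71.33799943581646 -71.13711021587494
T 225.5 107.5 47.4 [624.48473099 -79.96319179  42.        ]
T 67.5 139.5 54.3 [602.62520505  31.19645335  42.        ]
T 91.5 172.5 49.1 [579.22827977  14.38772642  42.        ]
```

View pics/ft.png

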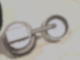

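```bash
python3 -c "
from plant import *
print(finish_job())"
```

```text
the job is handed in; nothing more can be done
None
```

The pump head is locked on the squeezed seal, spout within about 2–3° of the ramekin's middle, gripper clear; contact forces I read stayed under about 9 N. I handed it in at about 20.5 s without seeing the verdict, and I viewed 11 pictures, one over the limit of 10.

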